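Count medallions through the tray's gate

ROBOT

A 6-joint arm with a two-finger parallel gripper is mounted at the origin on the work surface. World frame = base frame: x ahead of the robot, y to its left, z up, the work surface at z = 0. Lengths are in m, angles in degrees, forces in N, time in s.
With the tool pointing down it reaches from about 0.25 to 0.725 m from the base axis. Payload 9.7 kg.
Tool frame: the origin (TCP) lies midway between the tips of the shut fingers; the grasp point (between the pads) lies 19 mm behind it; z points along the fingers, y is the line along which they close (so a half turn about z gives the same grasp; the last joint's range is limited). The gripper opens to 85 mm and grips with 20 to 120 N. Pads are 22 mm wide; open, the fingers measure 114 mm over their backs; the gripper's body (76 mm by 85 mm) begins 54 mm behind the grasp point. The pads swing forward as they close: fully open they stand 13 mm farther back than shut.
Start: joints at [67.323, 4.979, 10.078, 95.1, 0, 90], TCP at [0.212, 0.507, 0.231] pointing down, gripper open.
Joint ranges: [-179.16, 179.16], [-48.56, 103.87], [-65.8, 70.77], [-126.05, 130.52], [-82.76, 87.17], [-180, 180]. Speed limits (degrees/s): [127.2, 127.2, 147.25, 180, 180, 180].

INTERFACE

Orientations are given as [roll, pitch, yaw] about the fixed x, y, z axes, in that order (R = Rz(yaw) Ry(pitch) Rx(roll)).
In Python, from workcell import * gives the robot as it stands.
- The arm moves only by the tool servo_tool, never from a script. Its argument "moves" is a list of rows, each a list of 4 numbers: the shift along the world's x, y, z in fractions of the full range, 1 being 100 cm, then the turn about the world's z in shares of 180 degrees (1.0 is 180 degrees). A call has 1 to 20 rows; each row is the pose to reach, as a shift and turn from the pose commanded when the call began; what a row does not reach only later rows make up. A row lasts 1/12 s, in which the tool goes at most 41.7 mm and 7.16 degrees, less where a joint would pass 70% of its speed; a pose out of reach is approached as far as the arm can. A call with a gripper value outside its range is refused whole. "claw" is the closure, from 0 (fully open) to 1 (shut), set as the call begins (left out, the last holds). The fingers move at their own pace and stop on an object; "force" is the grip in N (left out, the last holds). Time passes only in rows, so rows that repeat a pose let the fingers close. It gives the time, the measured TCP pose, the force, the opening and the grip force at its end, in the units of the state.
- get_obs(): the state, without advancing time (a new reading comes with each control period).
- camera(name): name is "side" or "top" or "wrist"; returns the picture (420x560x3 uint8, red, green, blue); there is no depth.
- get_calibration(name): a dict with "fx", "fy", "cx", "cy" (pixels), "k1" (the pictures are not rectified: a ray, as slopes to the right and down, at radius r is drawn at 1 + k1 r^2 times it, then the intrinsics apply), "rvec" (rotation vector, rad) and "tvec" (3), from world to camera coordinates, as OpenCV has them; the wrist camera has in their place "tool_from_camera" (4x4, takes a point from camera to tool coordinates, whose origin is the TCP and whose axes are the flange's). Camera axes: x right, y down, z forward; pixel columns grow to the right and rows downward; lengths in m; the calibration is good to about 2 mm. A picture is of the moment at which its call begins: read the wrist's pose just before it. get_calibration takes no time and is no camera call.
- job_done(): hands the job in; it is judged then, once.
The state is a dict: "time": time; "q": joint angles; "qd": joint speeds; "joint_efforts": joint torques, N m; "ee_pos": TCP position; "tcp_rot": TCP orientation; "wrist_force": force on the tool from outside, world axes, zero at the start; "torque": the same for the moment, N m; "opening": finger opening in m; "grasp_force": force on a finger pad.
Only numpy, scipy, OpenCV 4.12 (cv2) and the standard library are available. Lean on these libraries where they do the work, as an engineer would, in place of code of your own. Each camera call takes 0.05 s, during which the arm holds its last target. There are 200 camera calls.

TASK

Count out the three round brass medallions on the counting tray: with the fingertips, gently sweep them over the deck, one at a time, through the narrow gate and down the drop slot into the catch drawer. Nothing is to be pinched, pressed hard or lifted; leave the two square plaques, the glue jar and everything else on the bench where they are.

Things in the scene. Friction and masses are not known exactly. Their poses are not given: they have to be found in the camera images.
- tray: counting tray fixed to the bench, 296 mm along its x, 401 mm along its y (y = -193 to +208 mm); origin at bench height. White deck 60 mm above the bench; ply walls rise 12 mm above it, their inside at x = +-140 and y = +200 mm. Its +y axis points away from the gate: pieces are swept along -y. At the start all pieces on the deck lie at y = 5 to 160 mm
- tray_gate (a point): middle of the gate's entry, deck level, at x 0, y -95 mm of the tray, axes as the tray's. The gate is 38 mm wide between dark wooden cheeks 12 mm high. Two dark wooden fences at 45 degrees, 12 mm high, funnel to it from the side walls (x +-138, y 21 mm of the tray). The deck goes on 8 mm past this point along -y; there the drop slot begins
- tray_slot (a point): middle of the drop slot, deck level, 29 mm past the gate's entry along -y, axes as the tray's. The slot is 42 mm long (y), 38 mm wide between the cheeks, with a stop 12 mm high at its far end. A piece tips in once its middle is past the slot's near edge and falls about 54 mm into the catch drawer (floor 6 mm above the bench)
- medallion_1: round brass medallion, a disc 28 mm across and 9 mm high (rim upright to 7.5 mm), about 35 g, lying flat and loose on the tray's deck; origin: centre of its underside. The three round ones are alike.
- medallion_2: round brass medallion, a disc 28 mm across and 9 mm high (rim upright to 7.5 mm), about 35 g, lying flat and loose on the tray's deck; origin: centre of its underside. The three round ones are alike.
- medallion_3: round brass medallion, a disc 28 mm across and 9 mm high (rim upright to 7.5 mm), about 35 g, lying flat and loose on the tray's deck; origin: centre of its underside. The three round ones are alike.
- plaque_1: square brass plaque, 28 x 28 x 9 mm, lying flat on the tray's deck, to be left where it lies; origin: centre of its underside
- plaque_2: square brass plaque, 28 x 28 x 9 mm, lying flat on the tray's deck, to be left where it lies; origin: centre of its underside
- glue_jar: small jar of glue, 36 mm across, 48 mm high, standing on the deck near its +x wall; bystander; origin: centre of its underside
- tumbler_1: black tumbler standing mouth down, 86 mm across, 104 mm high, painted band; bystander; origin: centre of its underside
- tumbler_2: black tumbler standing mouth down, 86 mm across, 104 mm high, painted band; bystander; origin: centre of its underside
- tumbler_3: black tumbler standing mouth down, 86 mm across, 104 mm high, painted band; bystander; origin: centre of its underside
- wooden_lid: round wooden lid with an inlaid medallion, 84 mm across, 12 mm thick, on the bench; bystander
- brush: brush, 200 mm long, lying on the bench; bystander

How it is judged:
By the outcome, as a careful person would: the job done as asked, in the order asked, and still so for the second after the job is handed in, with the robot touching nothing.
It also fails if it takes over 72 s, if anything falls off the work surface, if the arm or the gripper's body presses on something with over 40 N, if the wrist force passes 120 N, or if a joint passes its speed limit or range.

## Working session

There is one attempt and no reset: what is moved stays moved. The work goes in short steps, Python scripts to look and compute and a tool call to move; the robot and the scene stay as the last step left them, time stands still between calls to the robot, and variables do not carry over. Pictures are saved under pics/ and viewed, at most 10 in all, crops included, and the job is handed in when it is done.

Besides the shell and the picture viewer there is one more tool, called after ">>>" by a JSON object that holds its "fn" and its "kwargs". servo_tool: Moves the arm, as the interface text tells. Its arguments: {"type":"object","properties":{"moves":{"type":"array","items":{"type":"array","items":{"type":"number"}}},"claw":{"type":"number"},"force":{"type":"number"}},"required":["moves"]}

```bash
mkdir -p pics
cat > h.py <<'E'
from workcell import *
import numpy as np, cv2
def cal(n):
    c=get_calibration(n);K=np.array([[c['fx'],0,c['cx']],[0,c['fy'],c['cy']],[0,0,1.]]);d=np.array([c['k1'],0,0,0,0.])
    return c,K,d
def ray(n,uv):
    c,K,d=cal(n);R=cv2.Rodrigues(np.array(c['rvec'],float))[0];t=np.array(c['tvec'],float).ravel()
    p=cv2.undistortPoints(np.array(uv,float).reshape(-1,1,2),K,d).reshape(-1,2)
    return -R.T@t,np.c_[p,np.ones(len(p))]@R
def onz(n,uv,z):
    o,r=ray(n,uv);return o+r*((z-o[2])/r[:,2])[:,None]
def proj(n,P):
    c,K,d=cal(n);return cv2.projectPoints(np.array(P,float).reshape(-1,1,3),np.array(c['rvec'],float),np.array(c['tvec'],float),K,d)[0].reshape(-1,2)
def tri(u1,u2,n1='top',n2='side'):
    o1,r1=ray(n1,[u1]);o2,r2=ray(n2,[u2]);r1=r1[0];r2=r2[0]
    s=np.linalg.lstsq(np.c_[r1,-r2],o2-o1,rcond=None)[0]
    a=o1+s[0]*r1;b=o2+s[1]*r2;return (a+b)/2,np.linalg.norm(a-b)
E
python3 - <<'E'
from h import *
for n in('top','side'):
    im=camera(n)[:,:,::-1];cv2.imwrite(f'pics/{n}0.png',im)
    c=get_calibration(n);print(n,c['fx'],c['k1'],ray(n,[[280,210]]))
o=get_obs();print(o['time'],o['ee_pos'],o['tcp_rot'],o['opening'])
E
```

```text
top 385.99843372812416 -0.022401910010568498 (array([0.44268288, 0.00756463, 1.11029718]), array([[ 0.05569852, -0.00725927, -0.99848128]]))
side 536.7488457105298 -0.20037007518172165 (array([-0.15983402,  1.18403277,  1.18687924]), array([[ 0.3967707 , -0.66853788, -0.62905249]]))
0.1 [0.21198036 0.5073087  0.23067992] [-1.79934191e+02 -4.44341273e-04  1.57322152e+02] 0.08526266724005507
```

View pics/top0.png

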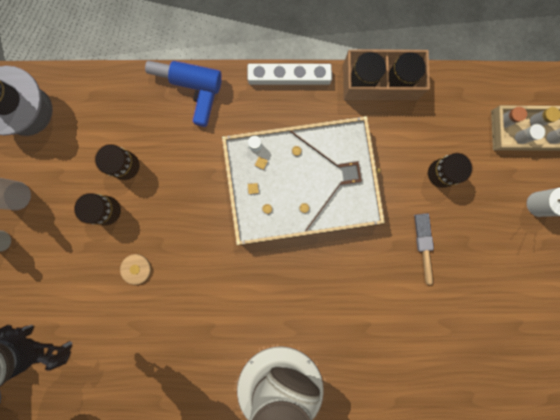

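View pics/side0.png

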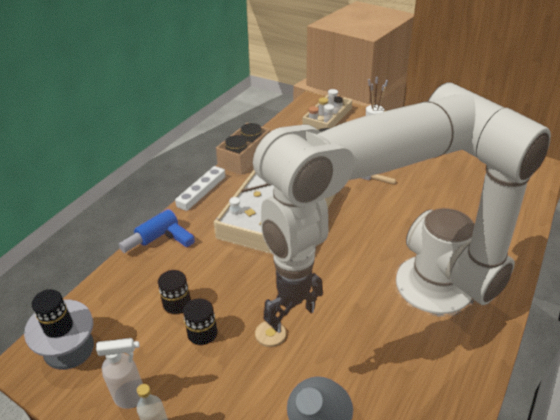

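The top view shows the tray at about (223–383, 118–245), with its gate at (350,173). Five pieces are at about (296,151), (261,163), (253,188), (267,209) and (305,208), and the jar is at (255,143). Next I'll enlarge this area to tell the round pieces from the square ones.

Run:
```python
from h import *
a=cv2.imread('pics/top0.png')[110:250,215:390];cv2.imwrite('pics/top0c.png',cv2.resize(a,None,fx=4,fy=4,interpolation=cv2.INTER_CUBIC))
a=cv2.imread('pics/side0.png')[155:255,205:345];cv2.imwrite('pics/side0c.png',cv2.resize(a,None,fx=5.5,fy=5.5,interpolation=cv2.INTER_CUBIC))
```

```text
(no output)
```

View pics/top0c.png

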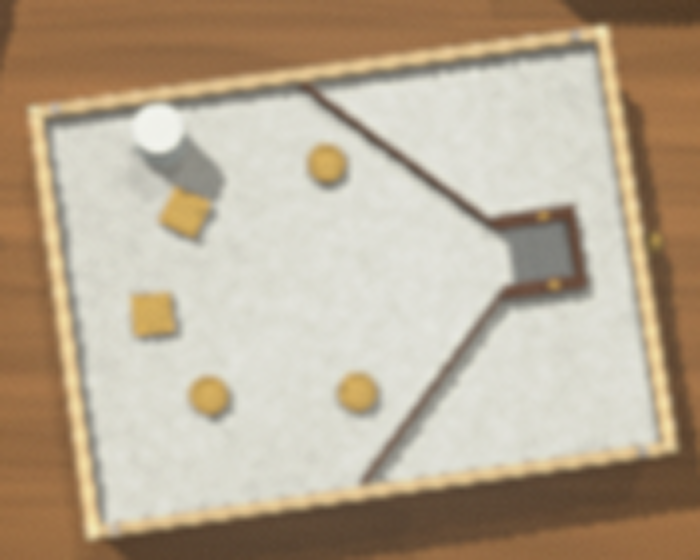

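View pics/side0c.png

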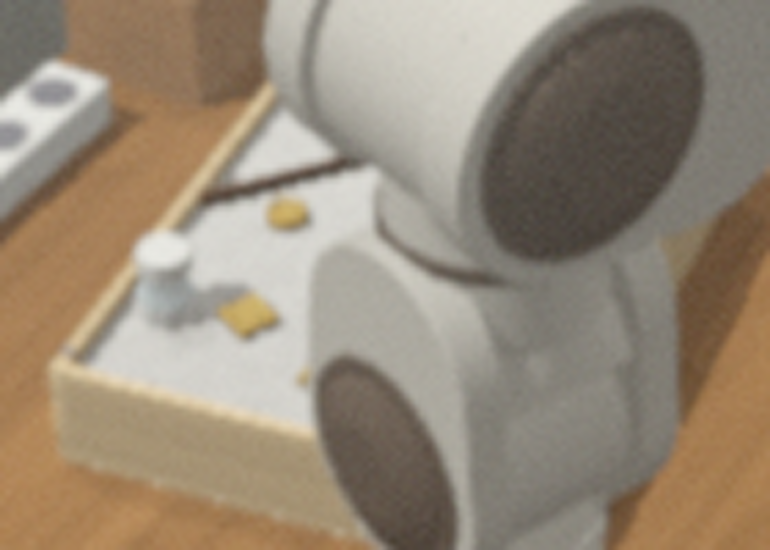

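Enlarged, the round pieces are at crop (326,163), (210,397) and (358,393), and the squares are at (186,212) and (153,315). The tray's wall-top corners are at (30,107), (605,27), (677,450) and (90,540). The slot spans roughly (510–575, 215–288). In the side view, the first medallion is at crop (288,213), and the tray's near-left top corner is at (55,365).

```bash
cat > m.py <<'E'
from h import *
T=lambda p:np.array(p,float)/4-0.375+[215,110]
S=lambda p:np.array(p,float)/5.5-0.41+[205,155]
E
python3 - <<'E'
from m import *
print('tri med',tri(T((326,163)),S((288,212))),'corner',tri(T((30,107)),S((55,363))),'plaque',tri(T((186,212)),S((249,314))))
cor=onz('top',T([(30,107),(605,27),(677,450),(90,540)]),.072)[:,:2]
print(cor)
# tray pts (x,y): +x = which side? jar near +x wall: image top ; +y image left
tp=np.array([(148,208),(148,-193),(-148,-193),(-148,208)])/1e3
a=tp-tp.mean(0);b=cor-cor.mean(0)
th=np.arctan2((a[:,0]*b[:,1]-a[:,1]*b[:,0]).sum(),(a*b).sum());R=np.array([[np.cos(th),-np.sin(th)],[np.sin(th),np.cos(th)]])
o=cor.mean(0)-R@tp.mean(0);print('yaw',np.degrees(th),'o',o);print('res',cor-(tp@R.T+o))
np.savez('tray.npz',R=R,o=o)
w=onz('top',T([(326,163),(210,397),(358,393),(186,212),(153,315)]),.069)[:,:2]
print('pieces world',w,'tray',(w-o)@R)
f=onz('top',T([(495,222),(505,292),(575,210),(583,288),(305,87),(367,480)]),.072)[:,:2]
print('gate etc tray',(f-o)@R)
print('gate,slot world',R@[0,-.095]+o,R@[0,-.124]+o)
E
```

```text
tri med (array([ 0.66269561, -0.04536494,  0.06842931]), np.float64(0.002519153926515286)) corner (array([0.69904094, 0.15520732, 0.07721773]), np.float64(0.004161192225155349)) plaque (array([0.6298243 , 0.05054864, 0.06702864]), np.float64(0.0015452876570230829))
[[ 0.70228685  0.15691636]
 [ 0.757585   -0.23741113]
 [ 0.46661325 -0.28046101]
 [ 0.40827691  0.11517232]]
yaw 8.207630369355934 o [ 0.58476121 -0.06886904]
res [[ 0.00073581 -0.00121269]
 [-0.0012131   0.00135247]
 [ 0.00078328  0.00055977]
 [-0.00030599 -0.00069955]]
pieces world [[ 0.66373087 -0.04479337]
 [ 0.50395758  0.03475967]
 [ 0.50625457 -0.06529005]
 [ 0.63017479  0.05081122]
 [ 0.55976235  0.07323626]] tray [[ 0.08159785  0.0125553 ]
 [-0.06518186  0.11410286]
 [-0.07719157  0.01475   ]
 [ 0.06203406  0.11197113]
 [-0.00445574  0.14421861]]
gate etc tray [[ 0.02418379 -0.09496746]
 [-0.02414698 -0.09414539]
 [ 0.02442929 -0.15038101]
 [-0.02918099 -0.14715575]
 [ 0.13508087  0.01910331]
 [-0.13612727  0.01785043]]
gate,slot world [ 0.59832348 -0.16289598] [ 0.60246354 -0.19159894]
```

Heights come out as expected: pieces about 0.067–0.068 and wall top about 0.072. The tray pose fits with residuals of about 1 mm. In tray coordinates (mm) the medallions are A (82,13), B (-65,114) and C (-77,15). I'll push with nearly shut fingers whose small gap cradles the disc, starting with C.

```bash
cat > w.py <<'E'
import sys
from h import *
d=np.load('tray.npz');R,o=d['R'],d['o']
def go(*pts):  # (tray x,y mm, z mm, world yaw deg) -> shifts from the present pose
    s=get_obs();p=np.array(s['ee_pos']);y=s['tcp_rot'][2]
    print('t %.2f'%s['time'],'tcp',p.round(4),'tray',((p[:2]-o)@R*1e3).round(1),'yaw',round(y,2),'open',s['opening'],'F',np.round(s['wrist_force'],1))
    for a in pts:
        w=R@(np.array(a[:2])/1e3)+o
        print(a,'->',np.round(100*(np.r_[w,a[2]/1e3]-p),2),round(np.radians(a[3]-y),3))
if __name__=='__main__': go(*eval(sys.argv[1]))
E
python3 w.py '[(-104,39,130,145.9),(-104,39,64,145.9)]'
```

```text
t 0.10 tcp [0.212  0.5073 0.2307] tray [-286.7  623.5] yaw 157.32 open 0.08526266724005507 F [ 0.1  0.3 -0.1]
(-104, 39, 130, 145.9) -> [ 26.43 -55.24 -10.07] -0.199
(-104, 39, 64, 145.9) -> [ 26.43 -55.24 -16.67] -0.199
```

The rows are not in the units I measure in: shifts go in shares of 100 cm and turns go in shares of 180 degrees. I convert before sending: -55.2 cm / 100 = -0.552, -52.5 cm / 100 = -0.525, -0.2 rad / 3.1416 = -0.0637.

>>> {"fn": "servo_tool", "kwargs": {"moves": [[0.017, -0.035, 0, -0.0064], [0.034, -0.07, 0, -0.0127], [0.051, -0.105, 0, -0.0191], [0.068, -0.14, 0, -0.0255], [0.085, -0.175, 0, -0.0318], [0.102, -0.21, 0, -0.0382], [0.119, -0.245, 0, -0.0446], [0.136, -0.28, 0, -0.0509], [0.153, -0.315, -0.01, -0.0573], [0.17, -0.35, -0.02, -0.0637], [0.187, -0.385, -0.03, -0.0637], [0.204, -0.42, -0.04, -0.0637], [0.221, -0.455, -0.06, -0.0637], [0.238, -0.49, -0.08, -0.0637], [0.252, -0.525, -0.09, -0.0637], [0.264, -0.552, -0.1, -0.0637], [0.264, -0.552, -0.1, -0.0637], [0.264, -0.552, -0.1, -0.0637]], "claw": 0.91, "force": 20}}

```text
time: 1.6
ee_pos: [0.4756, -0.0458, 0.1301]
tcp_rot: [-179.9, -0.1, 145.7]
wrist_force: [-0.1, 0.6, 0.7]
opening: 0.0077
grasp_force: 0.0
```

Run:
```python
from w import *
go((-104,39,64,145.9),(-18.5,-38,64,145.9))
a=camera('top')[100:260,205:405,::-1];b=camera('wrist')[:,:,::-1]
b=cv2.resize(b,(400,300));a=cv2.resize(a,(400,320),interpolation=cv2.INTER_CUBIC)
cv2.imwrite('pics/c1.png',np.hstack([a,cv2.copyMakeBorder(b,0,20,0,0,0)]))
```

```text
t 1.60 tcp [ 0.4756 -0.0458  0.1301] tray [-104.8   38.4] yaw 145.68 open 0.00770786906661516 F [-0.1  0.6  0.7]
(-104, 39, 64, 145.9) -> [ 0.07  0.07 -6.61] 0.004
(-18.5, -38, 64, 145.9) -> [ 9.63 -6.33 -6.61] 0.004
```

View pics/c1.png

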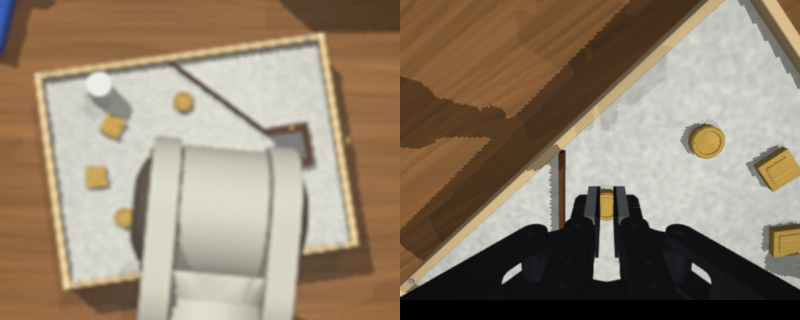

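The wrist picture shows B at wrist pixel (430,196). C appears between the fingertips at about (290,287), lined up with the gap. I'll check the piece positions against the wrist calibration.

Run:
```python
from w import *
from scipy.spatial.transform import Rotation as Ro
s=get_obs();c,K,dd=cal('wrist');M=np.array(c['tool_from_camera'])
print(M.round(3))
Rt=Ro.from_euler('xyz',s['tcp_rot'],degrees=True).as_matrix()
for uv in [(290,287),(430,196)]:
    p=cv2.undistortPoints(np.array([[uv]],float),K,dd).ravel();r=Rt@M[:3,:3]@[p[0],p[1],1];C=Rt@M[:3,3]+s['ee_pos']
    w=C+r*(.069-C[2])/r[2];print(uv,w.round(4),((w[:2]-o)@R*1e3).round(1))
```

```text
[[-0.    -0.958 -0.288  0.072]
 [ 1.    -0.    -0.     0.001]
 [ 0.    -0.288  0.958 -0.142]
 [ 0.     0.     0.     1.   ]]
(290, 287) [ 0.5074 -0.0637  0.069 ] [-75.8  16.1]
(430, 196) [0.5044 0.0352 0.069 ] [-64.7 114.5]
```

In the tool's units: 9.6 cm / 100 = 0.096, -6.6 cm / 100 = -0.066.

>>> {"fn": "servo_tool", "kwargs": {"moves": [[0.001, 0.001, -0.025, 0], [0.001, 0.001, -0.05, 0], [0.001, 0.001, -0.062, 0], [0.001, 0.001, -0.066, 0], [0.007, -0.003, -0.066, 0], [0.014, -0.008, -0.066, 0], [0.02, -0.012, -0.066, 0], [0.026, -0.016, -0.066, 0], [0.033, -0.021, -0.066, 0], [0.039, -0.025, -0.066, 0], [0.046, -0.029, -0.066, 0], [0.052, -0.033, -0.066, 0], [0.058, -0.038, -0.066, 0], [0.065, -0.042, -0.066, 0], [0.071, -0.046, -0.066, 0], [0.078, -0.051, -0.066, 0], [0.084, -0.055, -0.066, 0], [0.09, -0.059, -0.066, 0], [0.096, -0.063, -0.066, 0], [0.096, -0.063, -0.066, 0]]}}

```text
time: 3.37
ee_pos: [0.573, -0.1082, 0.0651]
tcp_rot: [180.0, 0.0, 145.8]
wrist_force: [0.2, 0.4, 0.2]
opening: 0.0078
grasp_force: 0.0
```

```bash
cat > wl.py <<'E'
from w import *
from scipy.spatial.transform import Rotation as Ro
def disc(name=None):
    s=get_obs();im=camera('wrist');c,K,dd=cal('wrist');M=np.array(c['tool_from_camera'])
    Rt=Ro.from_euler('xyz',s['tcp_rot'],degrees=True).as_matrix()
    if name: cv2.imwrite(name,im[:,:,::-1])
    h=cv2.cvtColor(im,cv2.COLOR_RGB2HSV);m=cv2.inRange(h,(15,110,110),(30,255,255))
    n,_,st,ce=cv2.connectedComponentsWithStats(m)
    for i in range(1,n):
        if st[i,4]<80: continue
        p=cv2.undistortPoints(ce[i].reshape(1,1,2),K,dd).ravel();r=Rt@M[:3,:3]@[p[0],p[1],1];C=Rt@M[:3,3]+s['ee_pos']
        w=C+r*(.068-C[2])/r[2];t=((w[:2]-o)@R*1e3).round(1)
        if abs(t[0])<140 and -155<t[1]<200: print('px',ce[i].round(),st[i,2:],'tray',t)
E
python3 - <<'E'
from wl import *
go((-25,-32,64,145.9),(0,-18,95,98.2),(0,-18,64,98.2),(0,-85,64,98.2))
disc('pics/w2.png')
E
```

```text
t 3.37 tcp [ 0.573  -0.1082  0.0651] tray [-17.2 -37.3] yaw 145.84 open 0.00776236141813007 F [0.2 0.4 0.2]
(-25, -32, 64, 145.9) -> [-0.85  0.41 -0.11] 0.001
(0, -18, 95, 98.2) -> [1.43 2.15 2.99] -0.831
(0, -18, 64, 98.2) -> [ 1.43  2.15 -0.11] -0.831
(0, -85, 64, 98.2) -> [ 2.39 -4.48 -0.11] -0.831
px [289. 335.] [  22   53 1019] tray [  2.3 -54. ]
px [520. 361.] [  56   46 1555] tray [81.9 13.5]
```

View pics/w2.png

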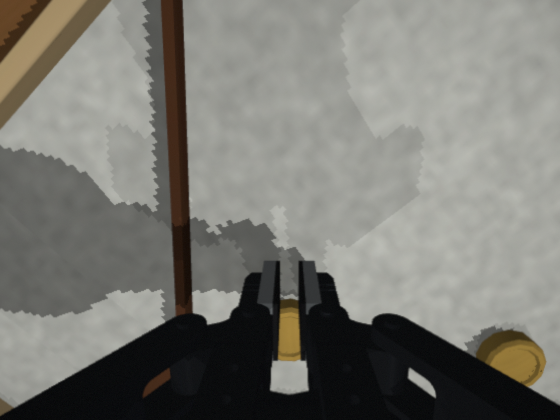

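C sits in the cradle at about tray (1,-54), as planned. Next I back off, raise, turn to face the gate, and make the final push.

In the tool's units: -4.6 cm / 100 = -0.046, 2.5 cm / 100 = 0.025, -0.83 rad / 3.1416 = -0.2642.

>>> {"fn": "servo_tool", "kwargs": {"moves": [[-0.008, 0.004, 0, 0], [-0.008, 0.006, 0.02, -0.0318], [-0.004, 0.01, 0.03, -0.07], [0, 0.014, 0.03, -0.1082], [0.005, 0.018, 0.03, -0.1464], [0.01, 0.021, 0.03, -0.1846], [0.014, 0.022, 0.03, -0.2228], [0.015, 0.022, 0.022, -0.261], [0.015, 0.022, 0.008, -0.2642], [0.015, 0.022, -0.001, -0.2642], [0.016, 0.014, -0.001, -0.2642], [0.017, 0.007, -0.001, -0.2642], [0.018, 0, -0.001, -0.2642], [0.019, -0.007, -0.001, -0.2642], [0.02, -0.014, -0.001, -0.2642], [0.021, -0.021, -0.001, -0.2642], [0.022, -0.028, -0.001, -0.2642], [0.023, -0.035, -0.001, -0.2642], [0.024, -0.042, -0.001, -0.2642], [0.025, -0.046, -0.001, -0.2642]], "claw": 0.95}}

```text
time: 5.08
ee_pos: [0.5971, -0.1545, 0.0642]
tcp_rot: [-180.0, 0.0, 98.3]
wrist_force: [0.5, 0.5, -0.0]
opening: 0.0046
grasp_force: 0.0
```

Run:
```python
from wl import *
go((0,-55,95,98.2),(-75,148,95,119),(-75,148,64,119))
disc('pics/w3.png')
```

```text
t 5.08 tcp [ 0.5971 -0.1545  0.0642] tray [  0.  -86.6] yaw 98.28 open 0.0046004850212568145 F [ 0.5  0.5 -0. ]
(0, -55, 95, 98.2) -> [-0.45  3.12  3.08] -0.001
(-75, 148, 95, 119) -> [-10.77  22.15   3.08] 0.362
(-75, 148, 64, 119) -> [-1.077e+01  2.215e+01 -2.000e-02] 0.362
px [527.  33.] [  66   72 3760] tray [82.3  9.2]
```

View pics/w3.png

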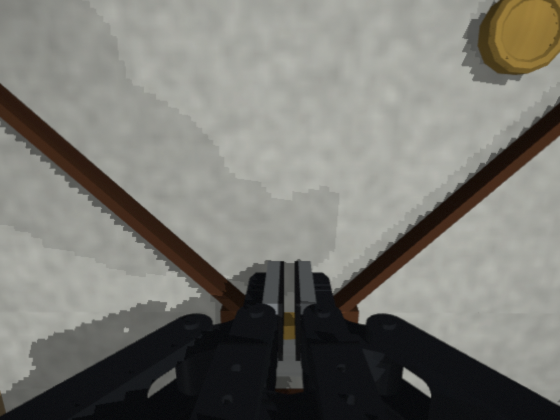

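Fingers ended at y = -86.6, and a sliver of brass shows through the gap at (290,325). I'll move behind B and look at the slot from above.

In the tool's units: 22.1 cm / 100 = 0.221, -11.1 cm / 100 = -0.111, 0.36 rad / 3.1416 = 0.1146.

>>> {"fn": "servo_tool", "kwargs": {"moves": [[-0.003, 0.015, 0, 0], [-0.005, 0.03, 0.02, 0], [-0.015, 0.06, 0.035, 0.0318], [-0.032, 0.092, 0.035, 0.0637], [-0.05, 0.124, 0.035, 0.0955], [-0.07, 0.156, 0.035, 0.1146], [-0.09, 0.188, 0.035, 0.1146], [-0.106, 0.214, 0.035, 0.1146], [-0.111, 0.221, 0.02, 0.1146], [-0.111, 0.221, 0.005, 0.1146], [-0.111, 0.221, 0, 0.1146], [-0.111, 0.221, 0, 0.1146]], "claw": 0.91}}

```text
time: 6.13
ee_pos: [0.4849, 0.068, 0.0632]
tcp_rot: [-179.9, -0.0, 119.0]
wrist_force: [-1.6, 0.4, 0.0]
opening: 0.0078
grasp_force: 0.0
```

Run:
```python
from wl import *
go((-9,-31.5,64,119))
disc()
a=camera('top')[110:250,215:390,::-1];cv2.imwrite('pics/t4.png',cv2.resize(a,None,fx=4,fy=4,interpolation=cv2.INTER_CUBIC))
```

```text
t 6.13 tcp [0.4849 0.068  0.0632] tray [-79.3 149.7] yaw 118.99 open 0.007752959558767121 F [-1.6  0.4  0. ]
(-9, -31.5, 64, 119) -> [  9.54 -16.93   0.08] 0.0
px [457. 334.] [  62   46 1255] tray [ -2.1 154.2]
px [290. 368.] [  37   52 1376] tray [-63.5 112. ]
```

View pics/t4.png

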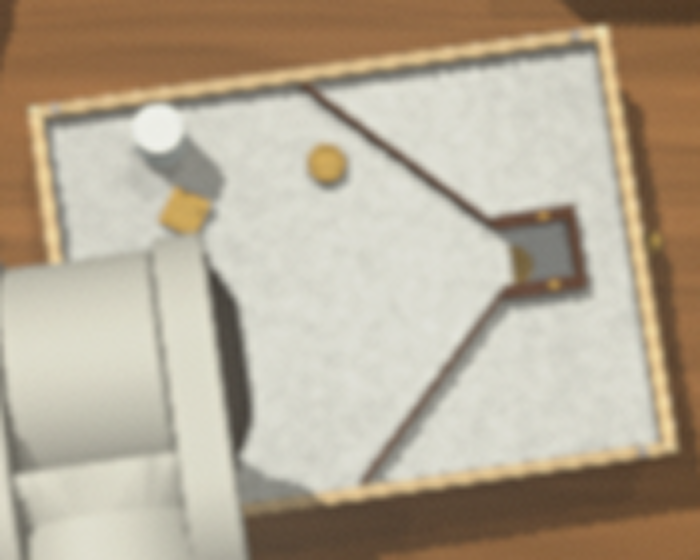

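C is in the drawer: it shows as a shaded disc at (520,265) inside the slot. A at (326,163) and the plaque at (186,212) haven't moved. Pushing B next.

In the tool's units: -13 cm / 100 = -0.13, -12.4 cm / 100 = -0.124.

>>> {"fn": "servo_tool", "kwargs": {"moves": [[0.004, -0.007, 0, 0], [0.007, -0.013, 0, 0], [0.011, -0.02, 0, 0], [0.015, -0.026, 0, 0], [0.018, -0.033, 0, 0], [0.022, -0.039, 0, 0], [0.026, -0.046, 0, 0], [0.029, -0.052, 0, 0], [0.033, -0.059, 0, 0], [0.037, -0.065, 0, 0], [0.04, -0.072, 0, 0], [0.044, -0.078, 0, 0], [0.048, -0.085, 0, 0], [0.051, -0.091, 0, 0], [0.055, -0.098, 0, 0], [0.059, -0.104, 0, 0], [0.062, -0.111, 0, 0], [0.066, -0.117, 0, 0], [0.07, -0.124, 0, 0], [0.073, -0.13, 0, 0]]}}

```text
time: 7.9
ee_pos: [0.5595, -0.0633, 0.0642]
tcp_rot: [180.0, 0.0, 118.9]
wrist_force: [-0.6, 0.2, 0.7]
opening: 0.0077
grasp_force: 0.1
```

In the tool's units: -3.9 cm / 100 = -0.039, -3.7 cm / 100 = -0.037.

>>> {"fn": "servo_tool", "kwargs": {"moves": [[0.004, -0.007, 0, 0], [0.007, -0.013, 0, 0], [0.011, -0.02, 0, 0], [0.015, -0.026, 0, 0], [0.018, -0.032, 0, 0], [0.021, -0.037, 0, 0], [0.022, -0.039, 0, 0], [0.022, -0.039, 0, 0]]}}

```text
time: 8.57
ee_pos: [0.5812, -0.102, 0.0642]
tcp_rot: [-180.0, -0.0, 118.9]
wrist_force: [-0.0, 0.2, -1.3]
opening: 0.0078
grasp_force: 0.0
```

Run:
```python
from wl import *
go((-14,-22,64,119),(0,-18,95,98.2),(0,-18,64,98.2),(0,-86,64,98.2))
disc()
```

```text
t 8.57 tcp [ 0.5812 -0.102   0.0642] tray [ -8.2 -32.3] yaw 118.9 open 0.007844586203169978 F [-0.   0.2 -1.3]
(-14, -22, 64, 119) -> [-0.72  0.94 -0.02] 0.002
(0, -18, 95, 98.2) -> [0.61 1.53 3.08] -0.361
(0, -18, 64, 98.2) -> [ 0.61  1.53 -0.02] -0.361
(0, -86, 64, 98.2) -> [ 1.58 -5.2  -0.02] -0.361
px [531. 266.] [  58   61 2598] tray [82.6 10.9]
px [292. 344.] [ 22  50 463] tray [  4.6 -58.5]
```

In the tool's units: -5.3 cm / 100 = -0.053, 1.3 cm / 100 = 0.013, -0.36 rad / 3.1416 = -0.1146.

>>> {"fn": "servo_tool", "kwargs": {"moves": [[-0.005, 0.009, 0, 0], [-0.006, 0.012, 0.015, -0.0255], [-0.002, 0.015, 0.03, -0.0637], [0.003, 0.016, 0.03, -0.0955], [0.006, 0.016, 0.02, -0.1146], [0.006, 0.016, 0.006, -0.1146], [0.007, 0.015, 0, -0.1146], [0.008, 0.009, 0, -0.1146], [0.009, 0.002, 0, -0.1146], [0.01, -0.005, 0, -0.1146], [0.011, -0.012, 0, -0.1146], [0.012, -0.019, 0, -0.1146], [0.013, -0.026, 0, -0.1146], [0.014, -0.033, 0, -0.1146], [0.015, -0.04, 0, -0.1146], [0.016, -0.047, 0, -0.1146], [0.017, -0.053, 0, -0.1146], [0.017, -0.053, 0, -0.1146]], "claw": 0.95}}

```text
time: 10.12
ee_pos: [0.5982, -0.1557, 0.0642]
tcp_rot: [-180.0, 0.0, 98.3]
wrist_force: [0.1, -0.2, -1.2]
opening: 0.0044
grasp_force: 0.0
```

Run:
```python
from wl import *
go((0,-70,64,98),(0,-50,95,98),(111,37,110,48),(111,37,64,48))
```

```text
t 10.12 tcp [ 0.5982 -0.1557  0.0642] tray [  0.9 -87.9] yaw 98.25 open 0.0043572707965157335 F [ 0.1 -0.2 -1.2]
(0, -70, 64, 98) -> [-0.34  1.76 -0.02] -0.004
(0, -50, 95, 98) -> [-0.63  3.74  3.08] -0.004
(111, 37, 110, 48) -> [ 9.12 13.93  4.58] -0.877
(111, 37, 64, 48) -> [ 9.12 13.93 -0.02] -0.877
```

In the tool's units: 13.9 cm / 100 = 0.139, 13.6 cm / 100 = 0.136, -0.877 rad / 3.1416 = -0.2792.

>>> {"fn": "servo_tool", "kwargs": {"moves": [[-0.003, 0.017, 0, 0], [-0.005, 0.034, 0.02, 0], [0.005, 0.05, 0.045, -0.0382], [0.02, 0.07, 0.045, -0.0764], [0.036, 0.09, 0.045, -0.1146], [0.052, 0.11, 0.045, -0.1528], [0.068, 0.125, 0.045, -0.191], [0.084, 0.136, 0.045, -0.2292], [0.091, 0.139, 0.045, -0.2674], [0.091, 0.139, 0.03, -0.2792], [0.091, 0.139, 0.01, -0.2792], [0.091, 0.139, 0, -0.2792], [0.091, 0.139, 0, -0.2792]], "claw": 0.91}}

```text
time: 11.2
ee_pos: [0.688, -0.0153, 0.0619]
tcp_rot: [-179.9, 0.1, 48.1]
wrist_force: [0.2, 0.1, 0.9]
opening: 0.0077
grasp_force: 0.0
```

Run:
```python
from wl import *
go((19,-39,64,48),(15,-42,64,48))
disc()
a=camera('top')[110:250,215:390,::-1];cv2.imwrite('pics/t5.png',cv2.resize(a,None,fx=4,fy=4,interpolation=cv2.INTER_CUBIC))
```

```text
t 11.20 tcp [ 0.688  -0.0153  0.0619] tray [109.9  38.3] yaw 48.09 open 0.007663221000256908 F [0.2 0.1 0.9]
(19, -39, 64, 48) -> [-7.89 -8.95  0.21] -0.002
(15, -42, 64, 48) -> [-8.24 -9.3   0.21] -0.002
px [ 74. 263.] [  91   70 3970] tray [ 64.  111.8]
px [289. 363.] [  36   61 1352] tray [82.8 14.6]
```

View pics/t5.png

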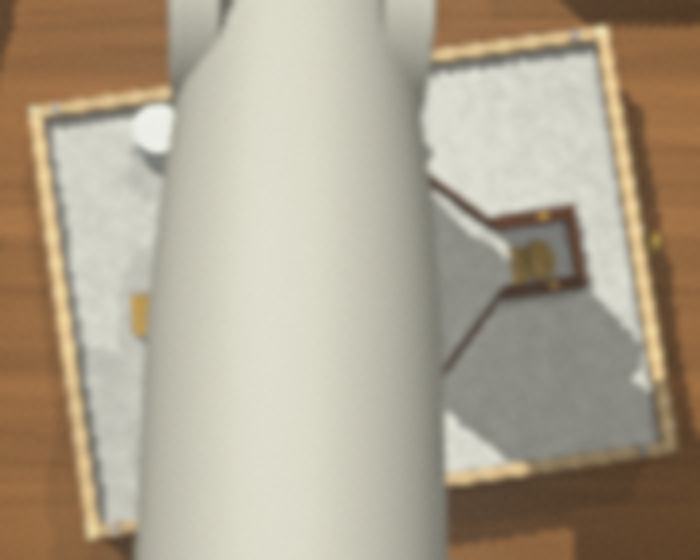

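Two discs now show in the slot, at (520–545, 262), so B is in. A is last.

In the tool's units: -9 cm / 100 = -0.09, -7.9 cm / 100 = -0.079.

>>> {"fn": "servo_tool", "kwargs": {"moves": [[-0.005, -0.005, 0, 0], [-0.009, -0.01, 0, 0], [-0.014, -0.016, 0, 0], [-0.019, -0.021, 0, 0], [-0.023, -0.026, 0, 0], [-0.028, -0.032, 0, 0], [-0.033, -0.037, 0, 0], [-0.037, -0.042, 0, 0], [-0.042, -0.047, 0, 0], [-0.046, -0.053, 0, 0], [-0.051, -0.058, 0, 0], [-0.056, -0.063, 0, 0], [-0.06, -0.068, 0, 0], [-0.065, -0.074, 0, 0], [-0.07, -0.079, 0, 0], [-0.074, -0.084, 0, 0], [-0.078, -0.088, 0, 0], [-0.079, -0.09, 0, 0], [-0.079, -0.09, 0, 0]]}}

```text
time: 12.88
ee_pos: [0.6097, -0.1061, 0.0643]
tcp_rot: [180.0, 0.0, 48.0]
wrist_force: [-0.1, 0.2, 0.3]
opening: 0.0074
grasp_force: 0.0
```

Run:
```python
from wl import *
go((26,-32,64,48),(0,-18,95,98.2),(0,-18,64,98.2),(0,-88,64,98.2))
disc()
```

```text
t 12.88 tcp [ 0.6097 -0.1061  0.0643] tray [ 19.4 -40.4] yaw 48.03 open 0.0074484124100205 F [-0.1  0.2  0.3]
(26, -32, 64, 48) -> [ 0.53  0.92 -0.03] -0.0
(0, -18, 95, 98.2) -> [-2.24  1.94  3.07] 0.876
(0, -18, 64, 98.2) -> [-2.24  1.94 -0.03] 0.876
(0, -88, 64, 98.2) -> [-1.24 -4.99 -0.03] 0.876
px [288. 336.] [ 21  54 852] tray [  1.3 -55.7]
```

In the tool's units: 3 cm / 100 = 0.03, 1.3 cm / 100 = 0.013, 0.876 rad / 3.1416 = 0.2788.

>>> {"fn": "servo_tool", "kwargs": {"moves": [[0.008, 0.007, 0, 0], [0.008, 0.009, 0.02, 0.0318], [0.003, 0.013, 0.03, 0.07], [-0.004, 0.017, 0.03, 0.1082], [-0.011, 0.019, 0.03, 0.1464], [-0.018, 0.02, 0.03, 0.1846], [-0.022, 0.02, 0.03, 0.2228], [-0.022, 0.02, 0.024, 0.261], [-0.022, 0.02, 0.01, 0.2788], [-0.022, 0.02, 0, 0.2788], [-0.022, 0.02, 0, 0.2788]], "claw": 0.95}}

```text
time: 13.85
ee_pos: [0.5873, -0.0848, 0.0617]
tcp_rot: [-179.8, -0.1, 98.2]
wrist_force: [-0.8, 0.2, -0.3]
opening: 0.0042
grasp_force: 0.0
```

In the tool's units: -7 cm / 100 = -0.07, -6.3 cm / 100 = -0.063.

>>> {"fn": "servo_tool", "kwargs": {"moves": [[0.001, -0.007, 0, 0], [0.002, -0.014, 0, 0], [0.003, -0.021, 0, 0], [0.004, -0.028, 0, 0], [0.005, -0.035, 0, 0], [0.006, -0.042, 0, 0], [0.007, -0.049, 0, 0], [0.008, -0.056, 0, 0], [0.009, -0.063, 0, 0], [0.01, -0.07, 0, 0], [0.01, -0.07, 0, 0]]}}

```text
time: 14.77
ee_pos: [0.5981, -0.1569, 0.0642]
tcp_rot: [-180.0, 0.0, 98.2]
wrist_force: [-0.2, 0.3, -0.0]
opening: 0.0045
grasp_force: 0.0
```

In the tool's units: 24 cm / 100 = 0.24, 22 cm / 100 = 0.22.

>>> {"fn": "servo_tool", "kwargs": {"moves": [[-0.003, 0.015, 0, 0], [-0.004, 0.025, 0.02, 0], [-0.02, 0.04, 0.05, 0], [-0.05, 0.07, 0.08, 0], [-0.08, 0.1, 0.1, 0], [-0.11, 0.13, 0.11, 0], [-0.14, 0.16, 0.11, 0], [-0.17, 0.19, 0.11, 0], [-0.2, 0.22, 0.11, 0], [-0.2, 0.24, 0.11, 0], [-0.2, 0.24, 0.11, 0]]}}

```text
time: 15.68
ee_pos: [0.3952, 0.0889, 0.1749]
tcp_rot: [179.9, -0.1, 98.5]
wrist_force: [0.5, -1.4, 0.4]
opening: 0.0041
grasp_force: 0.0
```

Run:
```python
from wl import *
go()
a=camera('top')[110:250,215:390,::-1];cv2.imwrite('pics/t6.png',cv2.resize(a,None,fx=4,fy=4,interpolation=cv2.INTER_CUBIC))
```

```text
t 15.68 tcp [0.3952 0.0889 0.1749] tray [-165.1  183.2] yaw 98.53 open 0.004106645507832863 F [ 0.5 -1.4  0.4]
```

View pics/t6.png

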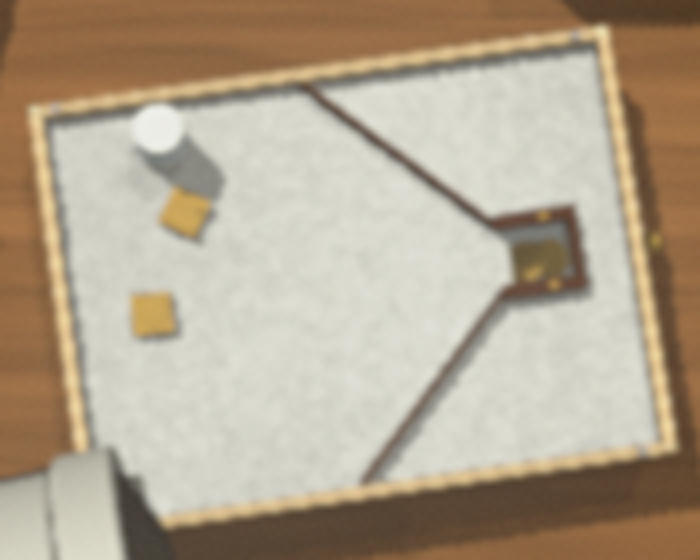

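The deck is clear except for the two plaques and the jar, which haven't moved. The slot shows brass at (515–565, 240–282) with a brighter patch at (532,272). I've used up my picture views, so I'll bring the wrist camera over the slot and check numerically that the third disc is fully down.

```bash
python3 w.py '[(0,-190,160,98.2)]'
```

```text
t 15.73 tcp [0.3965 0.0872 0.1748] tray [-164.   181.4] yaw 98.56 open 0.004148541704337432 F [ 0.6 -0.3  0.1]
(0, -190, 160, 98.2) -> [ 21.54 -34.42  -1.48] -0.006
```

In the tool's units: -34.4 cm / 100 = -0.344, -32 cm / 100 = -0.32.

>>> {"fn": "servo_tool", "kwargs": {"moves": [[0.02, -0.032, 0, 0], [0.04, -0.064, 0, 0], [0.06, -0.096, 0, 0], [0.08, -0.128, 0, 0], [0.1, -0.16, 0, 0], [0.12, -0.192, 0, 0], [0.14, -0.224, 0, 0], [0.16, -0.256, 0, 0], [0.18, -0.288, 0, 0], [0.2, -0.32, 0, 0], [0.215, -0.344, 0, 0], [0.215, -0.344, 0, 0], [0.215, -0.344, 0, 0]]}}

```text
time: 16.82
ee_pos: [0.613, -0.2612, 0.1724]
tcp_rot: [-179.9, -0.1, 98.1]
wrist_force: [0.1, 0.4, 0.4]
opening: 0.0045
grasp_force: 0.0
```

Run:
```python
from wl import *
s=get_obs();im=camera('wrist');c,K,dd=cal('wrist');M=np.array(c['tool_from_camera'])
Rt=Ro.from_euler('xyz',s['tcp_rot'],degrees=True).as_matrix()
Rc=(Rt@M[:3,:3]);C=Rt@M[:3,3]+s['ee_pos'];rv=cv2.Rodrigues(Rc.T)[0];tv=-Rc.T@C
go()
P=lambda t,z:cv2.projectPoints(np.array([np.r_[R@(np.array(q)/1e3)+o,z] for q in t]),rv,tv,K,dd)[0].reshape(-1,2)
sl=[(-19,-103),(19,-103),(19,-145),(-19,-145)]
print('slot at deck',P(sl,.06).round());print('drawer floor',P(sl,.006).round())
print('disc diam px deck/drawer',K[0,0]*.028/(C[2]-.065),K[0,0]*.028/(C[2]-.012))
q=P(sl,.06);x0,y0=q.min(0).astype(int)-6;x1,y1=q.max(0).astype(int)+6
a=im[y0:y1,x0:x1];h=cv2.cvtColor(a,cv2.COLOR_RGB2HSV)
print(x0,y0,a.shape)
for r in range(0,h.shape[0],3):
    print(''.join((chr(48+h[r,k,2]*10//256) if 14<=h[r,k,0]<=32 and h[r,k,1]>90 else ('.' if h[r,k,2]>110 else '#')) for k in range(0,h.shape[1],2)))
cv2.imwrite('pics/w7.png',im[:,:,::-1])
```

```text
t 16.87 tcp [ 0.6127 -0.2601  0.1732] tray [   0.4 -193.3] yaw 98.18 open 0.004434365613010223 F [-1.1  0.8  0.7]
slot at deck [[257.  73.]
 [316.  73.]
 [315. 139.]
 [259. 139.]]
drawer floor [[263.  79.]
 [311.  79.]
 [310. 133.]
 [264. 133.]]
disc diam px deck/drawer 41.15860548313053 33.94970204713573
251 67 (78, 70, 3)
####............................###
####...........................####
####............................###
####..........................#####<stdin>:14: RuntimeWarning: overflow encountered in scalar multiply
Traceback (most recent call last):
OverflowError: Python integer 256 out of bounds for uint8
```

Run:
```python
from wl import *
im=camera('wrist');cv2.imwrite('pics/w7.png',im[:,:,::-1])
h=cv2.cvtColor(im[67:150,248:326],cv2.COLOR_RGB2HSV).astype(int)
for r in range(0,h.shape[0],2):
    print(67+r,''.join((str(p[2]*10//256) if 14<=p[0]<=32 and p[1]>110 else ('.' if p[2]>110 else '#')) for p in h[r]))
```

```text
67 ############.......................................................###########
69 ############......................................................############
71 ############......................................................############
73 ############....................................................##############
75 ############......................................................############
77 ############....................................................##############
79 #############.....................##############..........####################
81 ############.....................4444444444444444##..................#########
83 ############..................4444444444444444444444#................#########
85 #############................4444444434444444444444444##.............#########
87 #############..............4444443434344433344444444444##.........#.##########
89 #############....#########444444333333333333333333344444####..#.#..###########
91 #############..#........#44444433333333333333333333333444###..##.#.###########
93 ##############.........##443333
[... 1668 characters left out ...]
33344434444433333##......###########
135 ##############...........#333333333333333333434444443433333##......###########
137 ##############............#33333333333333344444444333333334#........##########
139 #############.............##33333333333334444444433433333##.........##########
141 #############..............###44444444444444444444443333######################
143 ##############################################################################
145 ##############################################################################
147 ##############################################################################
149 ##############################################################################
```

The wrist pixels show the top disc about 36 px wide. A disc at deck level would be 41 px and one on the drawer floor 34 px, so this one lies at about z = 0.03 m, resting on the others and well below the deck. The whole disc is inside the slot opening, and nothing is left on the gate's deck. Handing in.

```bash
python3 -c "
from workcell import *
print(job_done())"
```

```text
the job is handed in; nothing more can be done
None
```

All three medallions were swept one at a time through the gate into the catch drawer, the plaques and jar show no movement in the last top view, and the job was handed in at about 17 s.

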